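# Load the denture flask and nip it in the hand press

## Robot

A 6-joint arm with a two-finger parallel gripper is mounted at the origin on the work surface. World frame = base frame: x ahead of the robot, y to its left, z up, the work surface at z = 0. Lengths are in m, angles in degrees, forces in N, time in s.
With the tool pointing down it reaches from about 0.3 to 0.85 m from the base axis. Payload 4.2 kg.
Tool frame: the origin (TCP) lies on the centre line of the jaws, within the pads' length; the fingertips stand 11 mm ahead of it and the grasp point (between the pads) lies 8 mm behind it; z points along the fingers, y is the line along which they close (so a half turn about z gives the same grasp; the last joint's range is limited). The gripper opens to 91 mm and grips with 3 to 60 N. Pads are 32 mm wide; open, the fingers measure 118 mm over their backs; the gripper's body (76 mm by 178 mm) begins 60 mm behind the grasp point.
Start: joints at [-65.947, 18.312, 89.639, -0, 72.044, -1.146], TCP at [0.245, -0.52, 0.225] pointing down, gripper open.
Joint ranges: [-177.97, 177.97], [-48.28, 115.42], [12.27, 149.76], [-77.06, 257.06], [2.81, 150.46], [-146.56, 146.56]. Speed limits (degrees/s): [147.25, 147.25, 180, 180, 180, 180].

## Interface

Orientations are given as a 3x3 rotation matrix whose columns are the frame's x, y, z axes.
In Python, from bench import bot gives the robot as it stands. The module is installed in compiled form; this text tells all that it offers.
- The arm moves only by the tool drive_tool, never from a script. Its argument "steps" is one flat list of numbers, 7 for each row, row after row: the turn, a rotation vector about the tool's x, y, z in rad, then the shift along the tool's x, y, z in cm, then the gripper's target within -1 to 1 (fully open at 1, half-way at 0, shut at -1). A call has 1 to 12 rows; each row shifts and turns the commanded pose from where the row before left it, along the tool's axes as they then stand; what a row does not reach is not made up. A row lasts 1/8 s, in which the tool goes at most 62.5 mm and 10.7 degrees, less where a joint would pass 70% of its speed; a pose out of reach is approached as far as the arm can. A call with a gripper value outside its range is refused whole. The fingers move at their own pace and stop on an object; "squeeze" is the grip in N (left out, the last holds). Time passes only in rows, so rows that do not move let the fingers close. It gives the time, the measured TCP pose, the force, the opening and the grip force at its end, in the units of the state.
- bot.observe(): the state, without advancing time (a new reading comes with each control period).
- bot.get_image(name): name is "scene" or "side" or "wrist"; returns a dict with "img" (384x512x3 uint8, red, green, blue), "K" (3x3 intrinsics, pixels), "R" (3x3) and "t" (3): a world point X has camera coordinates R X + t. Camera axes: x right, y down, z forward; pixel columns grow to the right and rows downward; lengths in m; the calibration is good to about 2 mm. A picture is of the moment at which its call begins. There is no depth.
- bot.job_done(): hands the job in; it is judged then, once.
The state is a dict: "time_s": time; "joint_positions": joint angles; "dq": joint speeds; "effort": joint torques, N m; "tool_pos": TCP position; "tool_rot": TCP orientation; "ft_force": force on the tool from outside, world axes, zero at the start; "moment": the same for the moment, N m; "width": finger opening in m; "grasp_force": force on a finger pad.
Only numpy, scipy, OpenCV 4.12 (cv2) and the standard library are available. Lean on these libraries where they do the work, as an engineer would, in place of code of your own. Each camera call takes 0.05 s, during which the arm holds its last target. There are 200 camera calls.

## Task

Lift the bronze denture flask off the steel tray, set it gently into the brass-rimmed cradle of the press's pulled-out loading slide, and push the slide fully home. Then wind the crank clockwise until the foot lands on the flask and the crank pushes back about half as hard again as it did running free (at the knob about 9 N free, about 14 N when nipped); stop there, since squeezing much harder cracks the mould, let go and leave the press clamped with everything else undisturbed.

Things in the scene. Friction and masses are not known exactly. Their poses are not given: they have to be found in the camera images.
- flask_mid (a point): Centre (half-way up) of the loose bronze denture flask: a block 88 mm (its x) by 66 mm (its y), 56 mm high in all, of which the top 6 mm is a smaller lid plate 64 by 50 mm. About 0.8 kg. It stands on the steel tray (200 by 180 mm, rim 12 mm high, floor about 3 mm thick). Turning it end for end makes no difference.
- cradle: Brass-rimmed cradle on the loading slide; takes the flask lengthwise: inside 97 mm (its x) by 75 mm (its y), rim top 7 mm above the origin, which is the centre of its underside; its floor is 2 mm above it. x points into the press (the way the slide is pushed). Starts 145 to 162 mm out, clear above. Slides with 2 N and stays; home (hard stop) it lies on the foot's axis.
- slide_post (a point): Grip point of the red upright post at the front end of the loading slide, for pushing it: diameter 20 mm, its top 18 mm above this point and the slide's plate 44 mm below it. It lies 120 mm from the cradle's centre along the cradle's -x and moves with it.
- crank_axis (a point): Point on the crank's vertical axis (and the foot's), level with the knob's grip point. Its frame is that of the press (fixed, aluminium C-frame, green base): x points into the press. The foot is screwed out by a differing, unreported amount: it lands at an unknown 4.5 to 8.5 rad. It should press the flask with 36 to 88 N, 3 to 7 N more at the knob than running free; the mould cracks at 115 N.
- crank_knob (a point): Grip point on the black upright knob at the end of the crank's long spoke: diameter 26 mm, its top 24 mm above this point, the spoke 34 mm below it. The knob spins freely on its pin, so it may be held firmly while it travels the level circle of 80 mm radius about crank_axis. At the start it is never over the mouth of the press.
- crank (a joint): Crank angle, rad, growing clockwise seen from above, which lowers the foot 6.37 mm per rad. At 0 the knob lies 105 degrees anticlockwise (from above) of the press's x axis; starts at 0 to 3.6, limit 14. It resists with 0.75 N m (9 N at the knob) running free and stays where left. Once the foot has landed, its springs (20 N/mm) add about 0.8 N m per rad (10 N per rad at the knob).
Mind the look-alikes: they are no part of the job. There is more than one size of the part that bears flask_mid; the job needs the largest.

How it is judged (in metres and radians):
On the way, in this order (a step that is already met when the one before it is completed fails the run):
1. the flask stands in the cradle, let go, with the slide still pulled out (x of flask_mid in the frame of cradle between -0.007 and 0.007 m and y of flask_mid in the frame of cradle between -0.007 and 0.007 m and z of flask_mid in the frame of cradle below 0.0325 m and contact force between the fingers and flask below 0.5 N and x of cradle in the frame of crank_axis below -0.02 m), for 0.1 s.
2. the slide is fully home with the flask in it (x of cradle in the frame of crank_axis above -0.004 m and z of flask_mid in the frame of cradle below 0.0325 m), for 0.1 s.
3. the foot presses the flask down on the cradle (contact force between flask and cradle above 42 N), for 0.2 s.
At the end, for the whole second after the job is handed in: The flask stands in the cradle (centre within 7 mm of the cradle's centre each way), the slide is home within 4 mm, and with the crank at rest and released the flask bears on the cradle with 42 to 98 N (its own weight of about 8 N included) (all of step 2 and x of flask_mid in the frame of cradle between -0.007 and 0.007 m and y of flask_mid in the frame of cradle between -0.007 and 0.007 m and contact force between flask and cradle between 42 and 98 N and velocity of joint crank between -0.05 and 0.05 rad/s); the robot touches nothing.
It fails at once if the flask bears on the cradle with more than 125 N: the mould cracks (contact force between flask and cradle above 125 N).
It fails at once if a bystander is moved more than 30 mm (distance of any of mug, model_base, bowl, separator, stone_jar, spatula, brush from where it was at the start of the episode above 0.03 m).
It also fails if it takes over 72 s, if anything falls off the work surface, if the arm or the gripper's body presses on something with over 40 N, if the wrist force passes 120 N, or if a joint passes its speed limit or range.

## Working session

There is one attempt and no reset: what is moved stays moved. The work goes in short steps, Python scripts to look and compute and a tool call to move; the robot and the scene stay as the last step left them, time stands still between calls to the robot, and variables do not carry over. Pictures are saved under pics/ and viewed, at most 10 in all, crops included, and the job is handed in when it is done.

Besides the shell and the picture viewer there is one more tool, called after "Call:" as name(argument=value, ...) on one line, values as JSON. drive_tool: Moves the arm, as the interface text tells. Its arguments: {"type":"object","properties":{"steps":{"type":"array","items":{"type":"number"}},"squeeze":{"type":"number"}},"required":["steps"]}

```bash
mkdir -p pics
cat > h.py <<'E'
import numpy as np, cv2, pickle
from bench import bot
def grab(n,tag):
    d=bot.get_image(n); pickle.dump(d,open(f'pics/{tag}.pkl','wb')); cv2.imwrite(f'pics/{tag}.png',d['img'][:,:,::-1]); return d
def load(tag): return pickle.load(open(f'pics/{tag}.pkl','rb'))
def ray(d,uv):
    R,t=np.array(d['R']),np.array(d['t']); c=-R.T@t
    v=R.T@np.linalg.inv(d['K'])@np.array([uv[0],uv[1],1.]); return c,v/np.linalg.norm(v)
def onz(d,uv,z):
    c,v=ray(d,uv); return c+v*(z-c[2])/v[2]
def tri(*obs):
    A=0;b=0
    for d,uv in obs:
        c,v=ray(d,uv); P=np.eye(3)-np.outer(v,v); A=A+P; b=b+P@c
    return np.linalg.solve(A,b)
def proj(d,X):
    p=np.array(d['K'])@(np.array(d['R'])@np.array(X)+np.array(d['t'])); return p[:2]/p[2]
E
python3 - <<'E'
from h import *
a=grab('scene','s0');b=grab('side','d0');w=grab('wrist','w0')
for d in(a,b,w): print(ray(d,(256,192)))
cv2.imwrite('pics/c0.png',cv2.resize(a['img'][:,:,::-1],(800,600),interpolation=cv2.INTER_CUBIC))
cv2.imwrite('pics/e0.png',cv2.resize(b['img'][:,:,::-1],(800,600),interpolation=cv2.INTER_CUBIC))
E
```

```text
(array([0.3243119 , 0.58523505, 0.78257619]), array([ 0.19316205, -0.76408894, -0.61551321]))
(array([1.23273339, 0.23490846, 1.1388672 ]), array([-0.52977581, -0.31030696, -0.78933338]))
(array([ 0.32173217, -0.48428242,  0.38481573]), array([-0.26040357, -0.11449134, -0.95868749]))
```

View pics/c0.png

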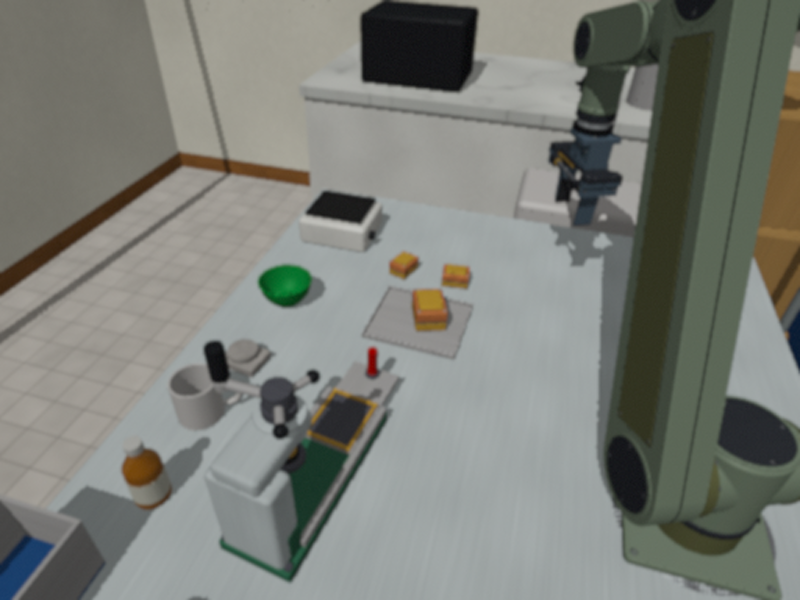

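View pics/e0.png

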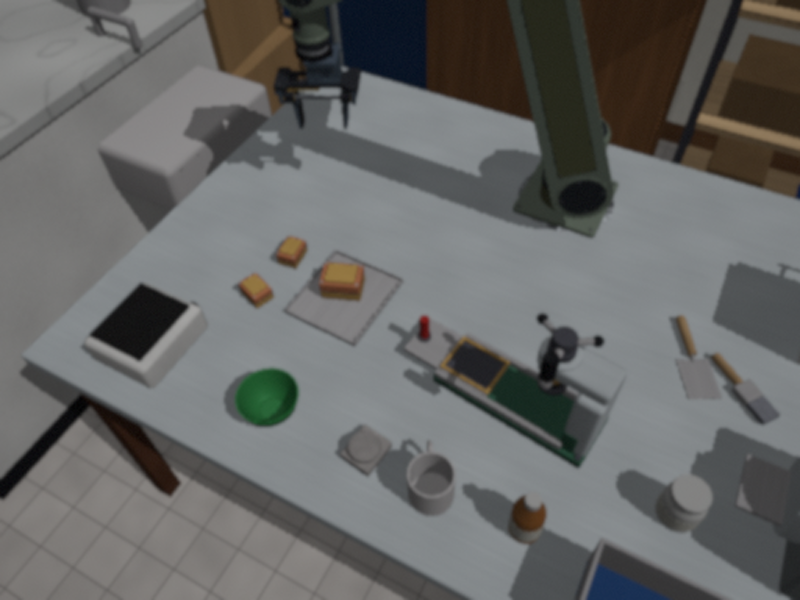

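The scene view shows the flask on the tray at (430,308), the cradle at (342,418), the red post at (372,362) and the knob at (216,362), all in 800-px coordinates. In the side view the flask is at (342,280), the cradle at (475,362), the post at (424,328), the knob at (549,370) and the hub at (565,343).

Run:
```python
from h import *
a=load('s0');b=load('d0');k=1/1.5625
P=lambda d,u,v:(d,(u*k,v*k))
r=lambda x:np.round(x,4)
print('post top',r(tri(P(a,372,350),P(b,424,318))))
print('knob top',r(tri(P(a,215,344),P(b,549,352))))
print('hub',r(tri(P(a,277,385),P(b,565,335))))
print('cradle',r(tri(P(a,342,418),P(b,475,363))))
print('flask top',r(tri(P(a,430,298),P(b,342,272))))
ca=cv2.resize(a['img'][170:350,130:310],(0,0),fx=2.2,fy=2.2,interpolation=cv2.INTER_CUBIC)
ca=cv2.resize(a['img'][180:330,110:310],(800,600),interpolation=cv2.INTER_CUBIC)
cb=cv2.resize(b['img'][150:300,180:380],(800,600),interpolation=cv2.INTER_CUBIC)
cv2.imwrite('pics/c1.png',cb[:,:,::-1])
# masks in side
for n,d in(('scene',a),('side',b)):
    h=cv2.cvtColor(d['img'],cv2.COLOR_RGB2HSV)
    for nm,lo,hi in(('bronze',(8,110,120),(25,255,255)),('red',(0,150,80),(5,255,255)),('red2',(172,150,80),(180,255,255))):
        m=cv2.inRange(h,lo,hi); nn,l,s,c=cv2.connectedComponentsWithStats(m)
        for i in range(1,nn):
            if s[i,4]>15: print(n,nm,s[i],c[i].round(1))
```

```text
post top [ 0.549  -0.1133  0.0939]
knob top [0.6647 0.1544 0.312 ]
hub [0.5874 0.1583 0.2644]
cradle [0.564  0.006  0.0378]
flask top [ 0.494  -0.3395  0.0566]
scene bronze [503  46   9  17 134] [507.3  54. ]
scene bronze [499  70  13   8  84] [505.7  73.4]
scene bronze [495 134   6   9  17] [497.7 138.1]
scene bronze [485 144  27  11 207] [498.4 149.1]
scene bronze [250 162  17  16 157] [256.8 168.6]
scene bronze [283 170  17  14 191] [291.3 176.1]
scene bronze [264 186  22  20 368] [274.4 195.1]
scene bronze [266 207  19   4  68] [275.3 208.6]
scene bronze [210 249  14   7  35] [215.9 251.5]
scene bronze [233 256   8  16  43] [236.3 262.5]
scene bronze [200 259   8  11  28] [203.4 264. ]
scene bronze [ 79 294   6  10  43] [ 81.2 298.1]
scene red [236 223   5  17  72] [237.8 230.8]
side bronze [179 152  16  13 134] [185.9 158.3]
side bronze [206 169  26  15 313] [218.3 175.6]
side bronze [155 176  18  15 154] [163.3 183. ]
side red [270 203   4  12  31] [272.  207.8]
```

View pics/c1.png

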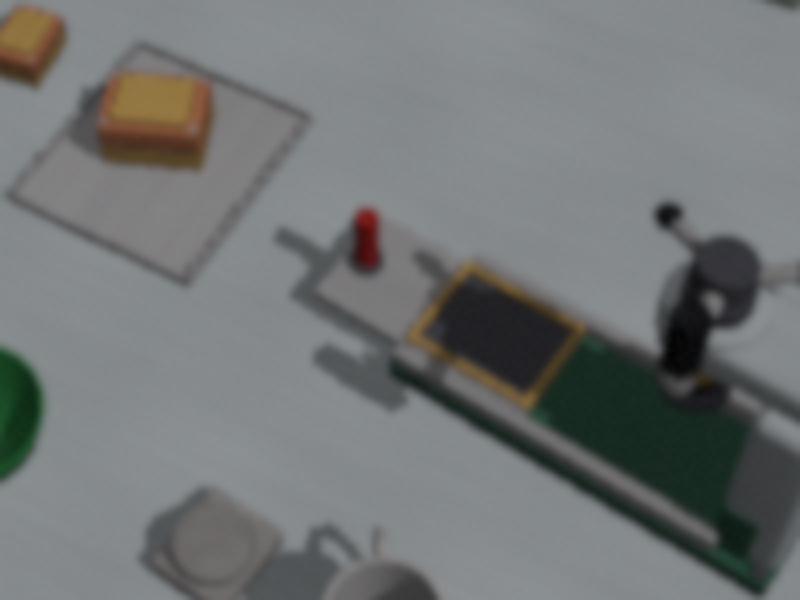

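```bash
cat >> h.py <<'E'
def goto(pos,yaw=None):
    """needed shift in tool axes (cm) and turn about tool z; yaw=world angle(deg) of tool y axis mod 180"""
    s=bot.observe();R=np.array(s['tool_rot']);p=np.array(s['tool_pos'])
    d=0
    if yaw is not None:
        cur=np.degrees(np.arctan2(R[1,1],R[0,1])); d=(yaw-cur+90)%180-90
    print('tcp',p.round(4),'toolx',R[:,0].round(3),'y',R[:,1].round(3),'z',R[:,2].round(3),'j6',round(s['joint_positions'][5],1),'w',round(s['width'],4),'F',np.round(s['ft_force'],1),'t',s['time_s'])
    print('shift cm',(R.T@(np.array(pos)-p)*100).round(2),'turn z rad',round(-np.radians(d),3))
E
python3 - <<'E'
from h import *
a=load('s0');b=load('d0')
C=lambda u,v:(180+u/4-.375,150+v/4-.375)
q=np.array([onz(b,C(*p),.059) for p in((112,77),(198,77),(192,122),(107,122))])[:,:2];print(q.round(4))
q=np.array([onz(b,C(*p),.053) for p in((103,73),(212,75),(210,130),(98,127))])[:,:2];print(q.round(4),q.mean(0))
for i in range(4): e=q[(i+1)%4]-q[i]; print(np.linalg.norm(e).round(4),np.degrees(np.arctan2(e[1],e[0])).round(1))
h=cv2.cvtColor(b['img'],cv2.COLOR_RGB2HSV);m=cv2.inRange(h,(17,110,120),(30,255,255));print('cradle rim')
q=np.array([onz(b,C(*p),.035) for p in((473,262),(583,325),(530,407),(410,338))])[:,:2];print(q.round(4),q.mean(0))
for i in range(4): e=q[(i+1)%4]-q[i]; print(np.linalg.norm(e).round(4),np.degrees(np.arctan2(e[1],e[0])).round(1))
for z in(.025,.035):
  X=np.append(onz(b,(302,233),z)[:2],z); print(z,'scene px *1.56',proj(a,np.append(q.mean(0),z))*1.5625)
goto((.494,-.335,.14),None)
E
```

```text
[[ 0.4951 -0.3823]
 [ 0.4621 -0.3174]
 [ 0.5068 -0.2967]
 [ 0.5388 -0.3595]]
[[ 0.4907 -0.395 ]
 [ 0.4505 -0.311 ]
 [ 0.5034 -0.282 ]
 [ 0.5429 -0.3666]] [ 0.49685711 -0.33866495]
0.0932 115.5
0.0603 28.7
0.0934 -65.0
0.0594 -151.4
cradle rim
[[ 0.5132 -0.0375]
 [ 0.5281  0.0619]
 [ 0.6123  0.0545]
 [ 0.599  -0.0508]] [0.56315059 0.00702813]
0.1005 81.5
0.0846 -5.0
0.1061 -97.2
0.0869 171.2
0.025 scene px *1.56 [342.31851527 423.67770293]
0.035 scene px *1.56 [342.13726009 419.861655  ]
tcp [ 0.2447 -0.52    0.2243] toolx [0.905 0.426 0.   ] y [ 0.426 -0.905 -0.001] z [-0.001  0.001 -1.   ] j6 -1.1 w 0.0913 F [-0.1 -0.7  0.3] t 0.15
shift cm [30.43 -6.11  8.44] turn z rad -0.0
```

Call:
drive_tool(steps=[0, 0, 0, 4.35, -0.87, 1.2, 1, 0, 0, 0, 4.35, -0.87, 1.2, 1, 0, 0, 0, 4.35, -0.87, 1.2, 1, 0, 0, 0, 4.35, -0.87, 1.2, 1, 0, 0, 0, 4.35, -0.87, 1.2, 1, 0, 0, 0, 4.35, -0.87, 1.2, 1, 0, 0, 0, 4.35, -0.87, 1.2, 1, 0, 0, -0.18, 0, 0, 0, 1, 0, 0, -0.18, 0, 0, 0, 1, 0, 0, -0.18, 0, 0, 0, 1, 0, 0, -0.18, 0, 0, 0, 1, 0, 0, -0.18, 0, 0, 0, 1], squeeze=25)

```text
time_s: 1.65
tool_pos: [0.4942, -0.3354, 0.1406]
tool_rot: [[0.223, 0.975, -0.001], [0.975, -0.223, 0.0], [0.0, -0.001, -1.0]]
ft_force: [-0.5, 0.7, 0.1]
width: 0.0914
grasp_force: 0.0
```

Call:
drive_tool(steps=[0, 0, -0.18, 0, 0, 0, 1, 0, 0, -0.18, 0, 0, 0, 1, 0, 0, -0.17, 0, 0, 0, 1, 0, 0, -0.16, 0, 0, 0, 1, 0, 0, 0, 0, 0, 0, 1])

```text
time_s: 2.28
tool_pos: [0.4942, -0.3354, 0.1407]
tool_rot: [[-0.441, 0.897, -0.001], [0.897, 0.441, 0.0], [0.001, -0.0, -1.0]]
ft_force: [-0.4, 0.3, -0.3]
width: 0.0912
grasp_force: 0.0
```

Run:
```python
from h import *
w=grab('wrist','w1'); goto((.497,-.339,.14),26.5)
cv2.imwrite('pics/w1b.png',cv2.resize(w['img'][:,:,::-1],(800,600),interpolation=cv2.INTER_CUBIC))
c,v=ray(w,(256,192));print(c,v,proj(w,(.497,-.339,.059))*1.5625)
```

```text
tcp [ 0.4943 -0.3355  0.1407] toolx [-0.441  0.898  0.   ] y [ 0.898  0.441 -0.   ] z [-0.  0. -1.] j6 -61.4 w 0.0913 F [-0.3  0.1  0.3] t 2.325
shift cm [-0.44  0.09  0.07] turn z rad -0.006
[ 0.45753454 -0.25978711  0.3013051 ] [ 0.11944841 -0.25799152 -0.95873482] [403.65563466 326.48848225]
```

View pics/w1b.png

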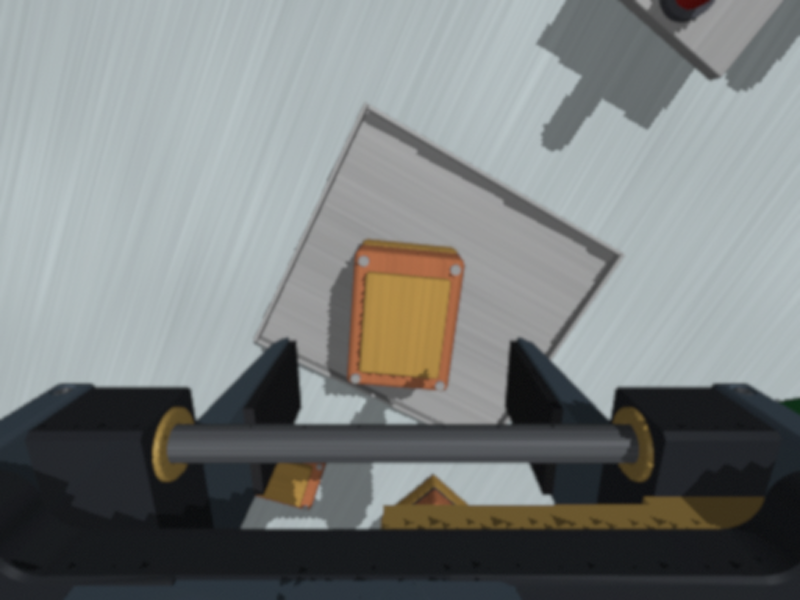

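The wrist view shows the flask nearly square to the jaws and turned a few degrees. Its lid corners are at about (365,272), (450,278), (438,378) and (360,373).

Run:
```python
from h import *
w=load('w1')
for z,Q in((.059,((365,272),(450,278),(438,378),(360,373))),(.053,((358,249),(463,259),(447,390),(348,384)))):
    q=np.array([onz(w,np.array(p)/1.5625,z) for p in Q])[:,:2]; r=cv2.minAreaRect((q*1000).astype(np.float32))
    print(q.mean(0).round(4),r)
    for i in range(4): e=q[(i+1)%4]-q[i]; print(np.linalg.norm(e).round(4),(np.degrees(np.arctan2(e[1],e[0]))%180).round(1))
h=cv2.cvtColor(w['img'],cv2.COLOR_RGB2HSV);m=cv2.inRange(h,(17,110,100),(30,255,255));n,l,s,c=cv2.connectedComponentsWithStats(m);l0=l[208,256];print(l0,s[l0])
if l0:
    pts=np.argwhere(l==l0)[:,::-1]; q=np.array([onz(w,p,.059)[:2] for p in pts]);print(cv2.minAreaRect((q*1000).astype(np.float32)),q.mean(0))
```

```text
[ 0.4969 -0.3395] ((497.0640869140625, -339.4542541503906), (49.526344299316406, 64.77398681640625), 21.8111572265625)
0.0495 21.9
0.0646 111.3
0.0489 22.0
0.0647 111.8
[ 0.4973 -0.3393] ((497.6238098144531, -339.6736755371094), (64.15448760986328, 88.12124633789062), 20.584409713745117)
0.0619 20.6
0.0863 111.6
0.0642 22.2
0.0881 110.1
2 [ 230  174   58   68 3318]
((496.55889892578125, -339.36712646484375), (49.12223815917969, 63.93175506591797), 20.588987350463867) [ 0.49605421 -0.33825079]
```

Call:
drive_tool(steps=[0, 0, 0.085, 0, 0, 0, 1, 0, 0, 0, -0.47, 0.1, 2.0, 1, 0, 0, 0, 0, 0, 3.5, 1, 0, 0, 0, 0, 0, 3.0, 1, 0, 0, 0, 0, 0, 1.87, 1, 0, 0, 0, 0, 0, 1.0, 1, 0, 0, 0, 0, 0, 0, 1, 0, 0, 0, 0, 0, 0, -1, 0, 0, 0, 0, 0, 0, -1, 0, 0, 0, 0, 0, 0, -1, 0, 0, 0, 0, 0, 0, -1], squeeze=30)

```text
time_s: 3.7
tool_pos: [0.497, -0.34, 0.028]
tool_rot: [[-0.365, 0.931, 0.0], [0.931, 0.365, -0.001], [-0.001, -0.0, -1.0]]
ft_force: [-1.6, -0.8, 4.1]
width: 0.066
grasp_force: 29.9
```

Call:
drive_tool(steps=[0, 0, 0, 0, 0, -2.5, -1, 0, 0, 0, 0, 0, -5, -1, 0, 0, 0, 0, 0, -5, -1, 0, 0, 0, 0, 0, -4.7, -1, 0, 0, 0.17, 0, 0, 0, -1, 0, 0, 0.17, 0, 0, 0, -1, 0, 0, 0.171, 0, 0, 0, -1, 0, 0, 0, 5.3, 0.39, 0, -1, 0, 0, 0, 5.3, 0.39, 0, -1, 0, 0, 0, 5.3, 0.39, 0, -1, 0, 0, 0, 5.3, 0.39, 0, -1, 0, 0, 0, 5.3, 0.39, 0, -1])

```text
time_s: 5.2
tool_pos: [0.5516, -0.0776, 0.1974]
tool_rot: [[0.137, 0.991, -0.004], [0.991, -0.137, 0.001], [0.0, -0.004, -1.0]]
ft_force: [0.2, 0.4, -7.1]
width: 0.0659
grasp_force: 29.9
```

Call:
drive_tool(steps=[0, 0, 0, 0, 0, 0, -1, 0, 0, 0, 0, 0, 0, -1])

```text
time_s: 5.45
tool_pos: [0.5517, -0.0795, 0.1978]
tool_rot: [[0.136, 0.991, -0.003], [0.991, -0.136, -0.0], [-0.0, -0.003, -1.0]]
ft_force: [-0.3, -0.1, -6.4]
width: 0.066
grasp_force: 29.9
```

Run:
```python
from h import *
w=grab('wrist','w2'); goto((.5635,.0065,.2),-8)
cv2.imwrite('pics/w2b.png',cv2.resize(w['img'][:,:,::-1],(800,600),interpolation=cv2.INTER_CUBIC))
a=load('s0');b=load('d0');k=1/1.5625
P=lambda d,u,v:(d,(u*k,v*k))
print(ray(w,(256,192)))
print('balls',tri(P(a,313,376),P(b,543,320)),tri(P(a,280,431),P(b,598,342)))
```

```text
tcp [ 0.5518 -0.0801  0.1981] toolx [ 0.137  0.991 -0.   ] y [ 0.991 -0.137 -0.002] z [-0.002 -0.    -1.   ] j6 -1.6 w 0.066 F [ 0.9 -0.3 -7.4] t 5.5
shift cm [ 8.74 -0.02 -0.19] turn z rad 0.002
(array([0.56410477, 0.00414119, 0.35839245]), array([-0.04762668, -0.28127577, -0.95844439]))
balls [0.55955392 0.11334037 0.24427864] [0.56161193 0.20862851 0.24431726]
```

View pics/w2b.png

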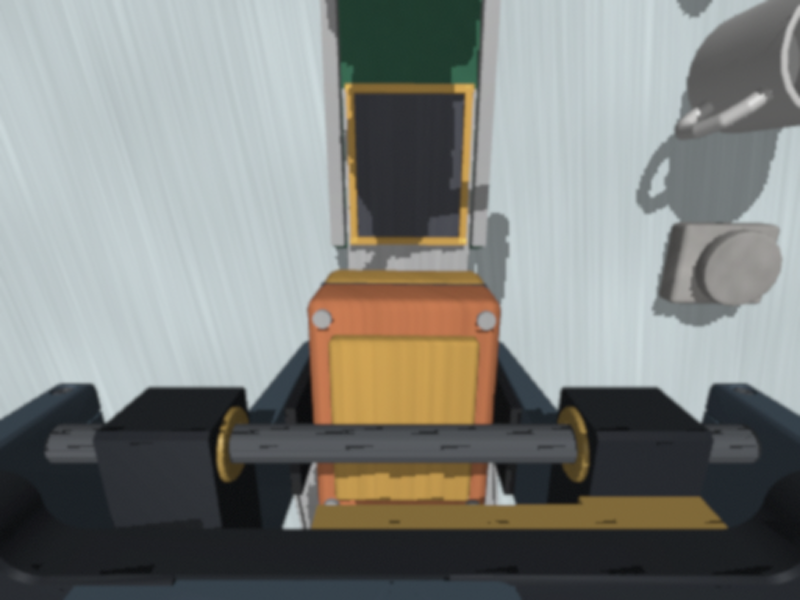

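The cradle's inner corners are at (355,94), (465,94), (464,237) and (356,237). The flask is held square, with its lid edge at row 337.

Run:
```python
from h import *
w=load('w2');a=load('s0');b=load('d0')
Q=((355,94),(465,94),(464,237),(356,237))
for z in(.025,.03,.035,.04):
    q=np.array([onz(w,np.array(p)/1.5625,z) for p in Q])[:,:2]
    E=[q[(i+1)%4]-q[i] for i in range(4)]
    print(z,q.mean(0).round(4),[(np.linalg.norm(e).round(4),(np.degrees(np.arctan2(e[1],e[0]))%180).round(1)) for e in E])
# flask lid in hand: z = tcp -8mm.. bottom = .1981+.008-? 
q=np.array([onz(w,np.array(p)/1.5625,.1981+.031) for p in((330,337),(477,337))]);print(q, np.linalg.norm(q[0]-q[1]), 'front lid edge mid',q.mean(0))
# rim height by triangulating the side/scene/wrist centre
print(tri((w,(410/1.5625,165/1.5625)),(b,(180+499/4,150+333/4)),(a,(342*.64,418*.64))))
hw=cv2.cvtColor(b['img'],cv2.COLOR_RGB2HSV)
# triangulate near corners
C=lambda u,v:(180+u/4-.375,150+v/4-.375)
for p,s in zip(((343,84),(475,84),(472,244),(350,244)),((583,325),(530,407),(410,338),(473,262))):
    pass
for p,s in zip(((343,84),(475,84),(472,244),(350,244)),((583,325),(530,407),(410,338),(473,262))): 
    for q in [np.array(p)/1.5625]: print(np.round(tri((w,q),(b,C(*s))),4), end=' | ')
print()
m=[((343,84),(583,325)),((475,84),(530,407)),((472,244),(410,338)),((350,244),(473,262))]
m2=[((343,84),(473+0,262))]
```

```text
0.025 [0.5691 0.006 ] [(np.float64(0.0779), np.float64(172.1)), (np.float64(0.101), np.float64(84.1)), (np.float64(0.0841), np.float64(172.1)), (np.float64(0.1011), np.float64(80.6))]
0.03 [0.569  0.0059] [(np.float64(0.0767), np.float64(172.1)), (np.float64(0.0995), np.float64(84.1)), (np.float64(0.0828), np.float64(172.1)), (np.float64(0.0996), np.float64(80.6))]
0.035 [0.5689 0.0059] [(np.float64(0.0755), np.float64(172.1)), (np.float64(0.098), np.float64(84.1)), (np.float64(0.0815), np.float64(172.1)), (np.float64(0.098), np.float64(80.6))]
0.04 [0.5688 0.0059] [(np.float64(0.0744), np.float64(172.1)), (np.float64(0.0965), np.float64(84.1)), (np.float64(0.0803), np.float64(172.1)), (np.float64(0.0965), np.float64(80.6))]
[[ 0.53342287 -0.04310141  0.2291    ]
 [ 0.58067091 -0.04961389  0.2291    ]] 0.047694753195582945 front lid edge mid [ 0.55704689 -0.04635765  0.2291    ]
[0.56643871 0.0083277  0.03875518]
[0.5325 0.0642 0.0433] | [0.618  0.0545 0.0438] | [ 0.6063 -0.0498  0.0477] | [ 0.517  -0.0386  0.0403] |
```

Call:
drive_tool(steps=[0, 0, 0, 4.4, 0.21, 0, -1, 0, 0, 0, 4.4, 0.21, 0, -1, 0, 0, 0, 0, 0, 3.0, -1, 0, 0, 0, 0, 0, 4.0, -1, 0, 0, 0, 0, 0, 2.8, -1, 0, 0, 0, 0, 0, 1.5, -1, 0, 0, 0, 0, 0, 0, -1, 0, 0, 0, 0, 0, 0, -1])

```text
time_s: 6.5
tool_pos: [0.5699, 0.0065, 0.0875]
tool_rot: [[0.137, 0.991, 0.003], [0.991, -0.137, -0.0], [0.0, 0.003, -1.0]]
ft_force: [0.1, 0.1, -6.9]
width: 0.0661
grasp_force: 29.9
```

Run:
```python
from h import *
a=grab('scene','s3');b=grab('side','d3');w=grab('wrist','w3'); goto((.568,.0065,.085),-7.7)
f=lambda i,x,y,W,H:cv2.resize(i[y:y+H,x:x+W],(400,300),interpolation=cv2.INTER_CUBIC)
o=np.zeros((600,800,3),np.uint8)
o[:300,:400]=f(a['img'],170,220,100,75);o[:300,400:]=f(b['img'],250,180,100,75);o[300:,:400]=f(w['img'],150,50,200,150)
o[300:,400:]=f(w['img'],170,0,160,120)
cv2.imwrite('pics/m3.png',o[:,:,::-1])
```

```text
tcp [0.5696 0.0068 0.0875] toolx [0.137 0.991 0.   ] y [ 0.991 -0.137  0.003] z [ 0.003 -0.    -1.   ] j6 7.4 w 0.0658 F [-1.2 -0.5 -7.7] t 6.65
shift cm [-0.05 -0.15  0.25] turn z rad -0.003
```

View pics/m3.png

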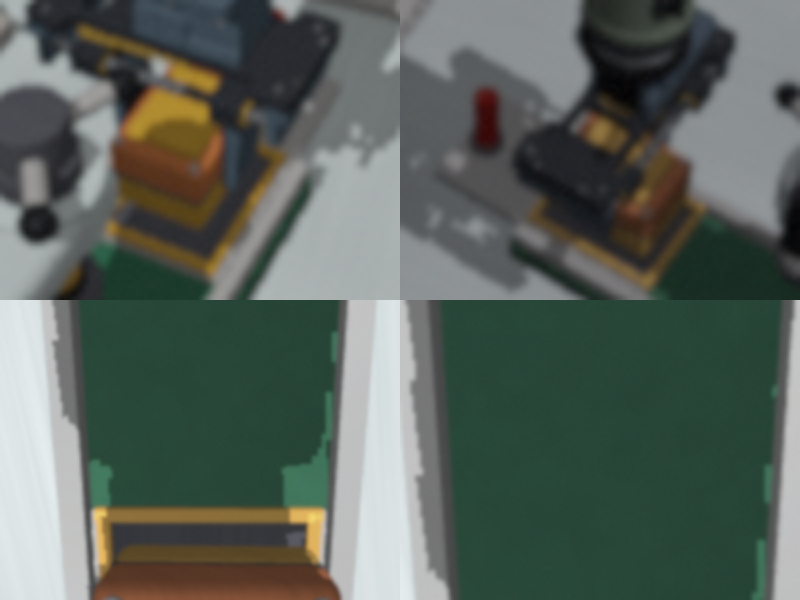

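In the bottom-left panel the rim's front inner edge is at row 523 with inner sides at columns 110 and 308. The flask's front bottom edge is at row 547, columns 118 to 318, so it is nearly centred.

Run:
```python
from h import *
w=load('w3')
C=lambda u,v:(150+u/2-.25,50+(v-300)/2-.25)
ex=np.array([.134,.991]);ey=np.array([-.991,.134])
T=np.array([.5696,.0068])
for n,z,ps in(('rim inner front',.0395,((110,523),(308,523))),('rim outer front',.0395,((93,508),(325,508))),('flask bottom front',.0625,((118,547),(318,547))),('flask top front',.1125,((103,572),(338,572)))):
    q=[onz(w,C(*p),z)[:2]-T for p in ps]
    print(n,[(round(1000*(x@ex),1),round(1000*(x@ey),1)) for x in q])
```

```text
rim inner front [(np.float64(47.3), np.float64(39.7)), (np.float64(46.9), np.float64(-36.5))]
rim outer front [(np.float64(53.1), np.float64(45.8)), (np.float64(52.6), np.float64(-42.8))]
flask bottom front [(np.float64(43.0), np.float64(33.0)), (np.float64(42.6), np.float64(-36.4))]
flask top front [(np.float64(47.6), np.float64(28.2)), (np.float64(47.2), np.float64(-32.2))]
```

Call:
drive_tool(steps=[0, 0, 0, 0, -0.28, 0, -1, 0, 0, 0, 0, 0, 1.0, -1, 0, 0, 0, 0, 0, 0.7, -1, 0, 0, 0, 0, 0, 0.4, -1, 0, 0, 0, 0, 0, 0.2, -1, 0, 0, 0, 0, 0, 0, -1, 0, 0, 0, 0, 0, 0, -1])

```text
time_s: 7.52
tool_pos: [0.5662, 0.0073, 0.0633]
tool_rot: [[0.137, 0.991, 0.0], [0.991, -0.137, -0.0], [-0.0, 0.0, -1.0]]
ft_force: [-0.4, 0.1, -6.5]
width: 0.066
grasp_force: 29.9
```

Call:
drive_tool(steps=[0, 0, 0, 0, 0, 0.15, -1, 0, 0, 0, 0, 0, 0.15, -1, 0, 0, 0, 0, 0, 0, -1, 0, 0, 0, 0, 0, 0, -1])

```text
time_s: 8.02
tool_pos: [0.5663, 0.0073, 0.063]
tool_rot: [[0.137, 0.991, 0.002], [0.991, -0.137, -0.0], [0.0, 0.002, -1.0]]
ft_force: [-3.8, 0.8, 9.5]
width: 0.066
grasp_force: 29.9
```

Run:
```python
from h import *
print(bot.observe()['moment'])
a=grab('scene','s4');b=grab('side','d4');w=grab('wrist','w4')
f=lambda i,x,y,W,H:cv2.resize(i[y:y+H,x:x+W],(400,300),interpolation=cv2.INTER_CUBIC)
o=np.zeros((600,800,3),np.uint8)
o[:300,:400]=f(a['img'],180,230,80,60);o[:300,400:]=f(b['img'],270,190,80,60);o[300:,:400]=f(w['img'],175,115,160,120)
cv2.imwrite('pics/m4.png',o[:,:,::-1])
```

```text
[-0.13330412  1.2206475  -0.05270955]
```

View pics/m4.png

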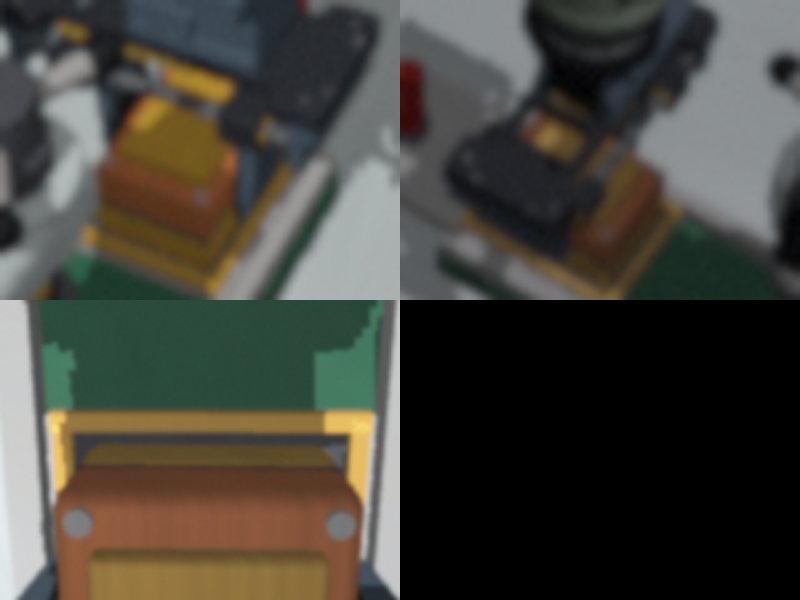

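The wrist panel shows the flask's bottom edge at columns 83–335, inside the rim's inner columns 73–345, with a strip of dark floor ahead of it. I'll check the gaps in mm.

Run:
```python
from h import *
w=load('w4');s=bot.observe();T=np.array(s['tool_pos'])[:2]
C=lambda u,v:(175+u/2.5-.3,115+(v-300)/2.5-.3)
ex=np.array([.134,.991]);ey=np.array([-.991,.134])
for n,z,ps in(('rim in',.0395,((73,433),(345,433))),('rim in',.043,((73,433),(345,433))),('rim out',.0395,((47,412),(377,412))),('rim out',.043,((47,412),(377,412))),('bot',.038,((83,445),(335,445))),('bot',.0345,((83,445),(335,445))),('lid',.094,((92,550),(328,550)))):
    q=[onz(w,C(*p),z)[:2]-T for p in ps]
    print(n,z,[(round(1000*(x@ex),1),round(1000*(x@ey),1)) for x in q])
```

```text
rim in 0.0395 [(np.float64(47.2), np.float64(36.1)), (np.float64(46.8), np.float64(-38.3))]
rim in 0.043 [(np.float64(47.9), np.float64(35.4)), (np.float64(47.5), np.float64(-37.6))]
rim out 0.0395 [(np.float64(53.0), np.float64(42.7)), (np.float64(52.5), np.float64(-46.7))]
rim out 0.043 [(np.float64(53.6), np.float64(41.9)), (np.float64(53.1), np.float64(-45.8))]
bot 0.038 [(np.float64(43.5), np.float64(33.8)), (np.float64(43.1), np.float64(-36.0))]
bot 0.0345 [(np.float64(42.7), np.float64(34.4)), (np.float64(42.3), np.float64(-36.7))]
lid 0.094 [(np.float64(34.1), np.float64(22.9)), (np.float64(33.8), np.float64(-25.0))]
```

Call:
drive_tool(steps=[0, 0, 0, 0, 0, -0.1, -1, 0, 0, 0, 0, 0, 0, 0.7, 0, 0, 0, 0, 0, 0, 0.7, 0, 0, 0, 0, 0, 0, 0.7, 0, 0, 0, 0, 0, -2.0, 0.7, 0, 0, 0, 0, 0, -5.0, 0.7, 0, 0, 0, 0, 0, -5.0, 0.7, 0, 0, 0, -4.0, 0, 0, 0.7, 0, 0, 0, -4.0, 0, 0, 0, 0, 0, 0, 0, 0, 0, 0])

```text
time_s: 9.43
tool_pos: [0.5548, -0.074, 0.1813]
tool_rot: [[0.14, 0.99, 0.0], [0.99, -0.14, -0.001], [-0.0, 0.0, -1.0]]
ft_force: [0.3, 0.1, -0.2]
width: 0.0603
grasp_force: 0.0
```

Run:
```python
from h import *
goto((.549,-.112,.19),-8)
w=grab('wrist','w5');b=grab('side','d5')
f=lambda i,x,y,W,H:cv2.resize(i[y:y+H,x:x+W],(400,600),interpolation=cv2.INTER_CUBIC)
o=np.hstack([f(w['img'],150,50,200,300),f(b['img'],240,170,140,210)])
cv2.imwrite('pics/m5.png',o[:,:,::-1])
```

```text
tcp [ 0.5548 -0.074   0.1813] toolx [ 0.14  0.99 -0.  ] y [ 0.99 -0.14  0.  ] z [ 0.    -0.001 -1.   ] j6 -0.7 w 0.0603 F [ 0.3  0.1 -0.2] t 9.425
shift cm [-3.85 -0.05 -0.87] turn z rad -0.001
```

View pics/m5.png

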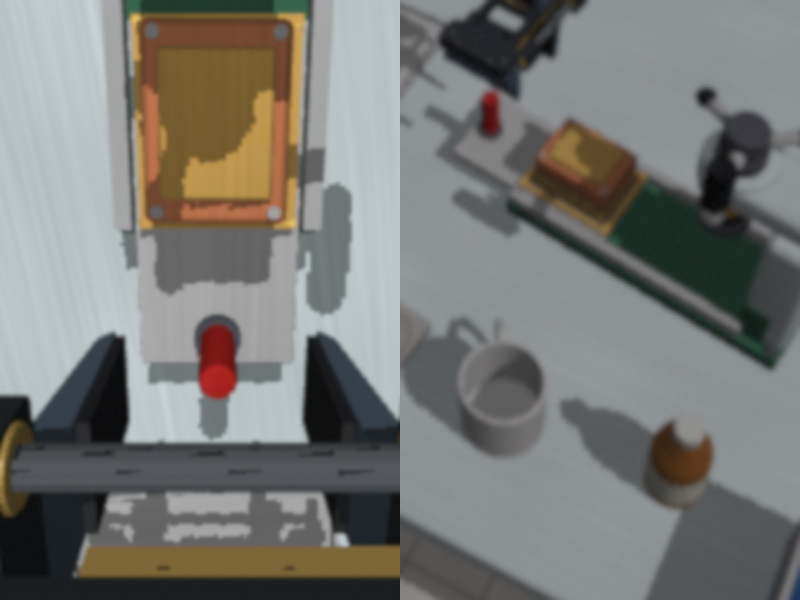

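The flask now sits square inside the cradle rim. The post top is at panel pixel (218,382).

Run:
```python
from h import *
w=load('w5');b=load('d5');a=load('s0')
p=(150+218/2,50+382/2)
for z in(.094,.098): print(onz(w,p,z))
sb=(240+490*.35,170+95*.35)
print(tri((w,p),(b,sb)))
q=[onz(w,(150+u/2,50+v/2),.093)[:2] for u,v in((160,48),(273,48),(273,200),(160,200))];print(np.mean(q,0),[np.linalg.norm(q[i]-q[i-1]) for i in range(4)])
P=onz(w,p,.098);goto((P[0],P[1],.0715),-7.7)
```

```text
[ 0.55092778 -0.11422963  0.094     ]
[ 0.55118876 -0.11222998  0.098     ]
[0.62836408 0.18432182 0.51385767]
[0.5674441  0.00692085] [np.float64(0.06337687821572048), np.float64(0.0472988457376846), np.float64(0.06338547897643693), np.float64(0.05119718871832886)]
tcp [ 0.5551 -0.0719  0.1811] toolx [0.138 0.99  0.001] y [ 0.99  -0.138 -0.   ] z [ 0.     0.001 -1.   ] j6 -0.7 w 0.0524 F [ 0.5  0.1 -0.1] t 9.525
shift cm [-4.05  0.17 10.96] turn z rad -0.004
```

Call:
drive_tool(steps=[0, 0, 0, -4.05, 0.17, 0, 0, 0, 0, 0, 0, 0, 0, 0, 0, 0, 0, 0, 0, 3.0, 0, 0, 0, 0, 0, 0, 4.0, 0, 0, 0, 0, 0, 0, 3.0, 0, 0, 0, 0, 0, 0, 0.96, 0, 0, 0, 0, 0, 0, 0, -1, 0, 0, 0, 0, 0, 0, -1, 0, 0, 0, 0, 0, 0, -1], squeeze=25)

```text
time_s: 10.65
tool_pos: [0.5504, -0.1121, 0.0728]
tool_rot: [[0.137, 0.991, -0.002], [0.991, -0.137, 0.0], [0.0, -0.002, -1.0]]
ft_force: [-2.7, 2.3, 4.5]
width: 0.0191
grasp_force: 25.0
```

Call:
drive_tool(steps=[0, 0, 0, 0.6, 0, 0, -1, 0, 0, 0, 1.1, 0, 0, -1, 0, 0, 0, 1.4, 0, 0, -1, 0, 0, 0, 1.4, 0, 0, -1, 0, 0, 0, 1.4, 0, 0, -1, 0, 0, 0, 1.4, 0, 0, -1, 0, 0, 0, 1.4, 0, 0, -1, 0, 0, 0, 1.4, 0, 0, -1, 0, 0, 0, 1.4, 0, 0, -1, 0, 0, 0, 1.1, 0, 0, -1, 0, 0, 0, 0.6, 0, 0, -1, 0, 0, 0, 0, 0, 0, -1])

```text
time_s: 12.15
tool_pos: [0.5689, 0.0194, 0.0728]
tool_rot: [[0.137, 0.991, 0.0], [0.991, -0.137, 0.001], [0.001, -0.0, -1.0]]
ft_force: [-3.0, 2.8, 6.1]
width: 0.0198
grasp_force: 25.0
```

Call:
drive_tool(steps=[0, 0, 0, 0.4, 0, 0, -1, 0, 0, 0, 0.4, 0, 0, -1, 0, 0, 0, 0.3, 0, 0, -1, 0, 0, 0, 0, 0, 0, -1, 0, 0, 0, 0, 0, 0, -1])

```text
time_s: 12.78
tool_pos: [0.5703, 0.0295, 0.0727]
tool_rot: [[0.137, 0.991, -0.0], [0.991, -0.137, 0.0], [0.0, -0.0, -1.0]]
ft_force: [-3.6, 0.9, 5.9]
width: 0.0195
grasp_force: 25.0
```

Call:
drive_tool(steps=[0, 0, 0, 0.3, 0, 0, -1, 0, 0, 0, 0.3, 0, 0, -1, 0, 0, 0, 0.2, 0, 0, -1, 0, 0, 0, 0, 0, 0, -1])

```text
time_s: 13.28
tool_pos: [0.5714, 0.0373, 0.0727]
tool_rot: [[0.137, 0.991, -0.0], [0.991, -0.137, -0.0], [-0.0, -0.0, -1.0]]
ft_force: [-3.2, -0.3, 5.5]
width: 0.0198
grasp_force: 25.0
```

Call:
drive_tool(steps=[0, 0, 0, 0.2, 0, 0, -1, 0, 0, 0, 0.2, 0, 0, -1, 0, 0, 0, 0.2, 0, 0, -1, 0, 0, 0, 0, 0, 0, -1])

```text
time_s: 13.78
tool_pos: [0.572, 0.0413, 0.0728]
tool_rot: [[0.135, 0.991, -0.001], [0.991, -0.135, -0.004], [-0.004, -0.0, -1.0]]
ft_force: [-4.5, -6.9, 6.1]
width: 0.0198
grasp_force: 25.0
```

Call:
drive_tool(steps=[0, 0, 0, 0.2, 0, 0, -1, 0, 0, 0, 0.2, 0, 0, -1, 0, 0, 0, 0, 0, 0, -1])

```text
time_s: 14.15
tool_pos: [0.572, 0.0414, 0.0728]
tool_rot: [[0.133, 0.991, -0.002], [0.991, -0.133, -0.01], [-0.01, -0.001, -1.0]]
ft_force: [-4.8, -20.0, 8.2]
width: 0.0197
grasp_force: 25.0
```

Call:
drive_tool(steps=[0, 0, 0, -0.4, 0, 0, -1, 0, 0, 0, 0, 0, 0, 0, 0, 0, 0, 0, 0, 0, 0, 0, 0, 0, 0, 0, -2.0, 0, 0, 0, 0, 0, 0, -3.5, 0, 0, 0, 0, -4.0, 0, 0, 0, 0, 0, 0, -5.0, 0, 0, 0, 0, 0, 0, -1.0, 0, -5.0, 0, 0, 0, 0, 0, 0, -6.0, 0, 0, 0, 0, 0, 0, -6.0, 0, 0, 0, 0, 0, 0, -6.0, 0, 0, 0, 0, 0, 0, -4.0, 0])

```text
time_s: 15.65
tool_pos: [0.5596, -0.0554, 0.4001]
tool_rot: [[0.136, 0.991, 0.005], [0.991, -0.136, -0.0], [0.0, 0.005, -1.0]]
ft_force: [0.3, 0.5, -0.6]
width: 0.0456
grasp_force: 0.0
```

Call:
drive_tool(steps=[0, 0, 0, 1.6, 2.4, 0, 0, 0, 0, 0, 2.3, 4.0, 0, 0, 0, 0, 0, 2.3, 3.0, 0, 0, 0, 0, 0, 0, 0, 0, 0, 0, 0, 0, 0, 0, 0, 0])

```text
time_s: 16.27
tool_pos: [0.6603, -0.0072, 0.3965]
tool_rot: [[0.136, 0.991, -0.001], [0.991, -0.136, -0.0], [-0.0, -0.001, -1.0]]
ft_force: [-0.0, -1.0, 0.5]
width: 0.0456
grasp_force: 0.0
```

Run:
```python
from h import *
goto((.665,.154,.28),-8)
w=grab('wrist','w6');b=grab('side','d6');a=grab('scene','s6')
f=lambda i,x,y,W,H:cv2.resize(i[y:y+H,x:x+W],(400,300),interpolation=cv2.INTER_CUBIC)
o=np.vstack([np.hstack([f(w['img'],0,0,512,384),f(b['img'],290,170,120,90)]),np.hstack([f(w['img'],156,0,200,150),f(a['img'],110,205,120,90)])])
cv2.imwrite('pics/m6.png',o[:,:,::-1])
print(ray(w,(256,192)))
```

```text
tcp [ 0.6603 -0.0072  0.3965] toolx [ 0.136  0.991 -0.   ] y [ 0.991 -0.136 -0.001] z [-0.001 -0.    -1.   ] j6 6.2 w 0.0456 F [-0.  -1.   0.5] t 16.275
shift cm [16.03 -1.72 11.64] turn z rad 0.003
(array([0.67243595, 0.07651802, 0.55699506]), array([-0.04540303, -0.28154199, -0.95847414]))
```

View pics/m6.png

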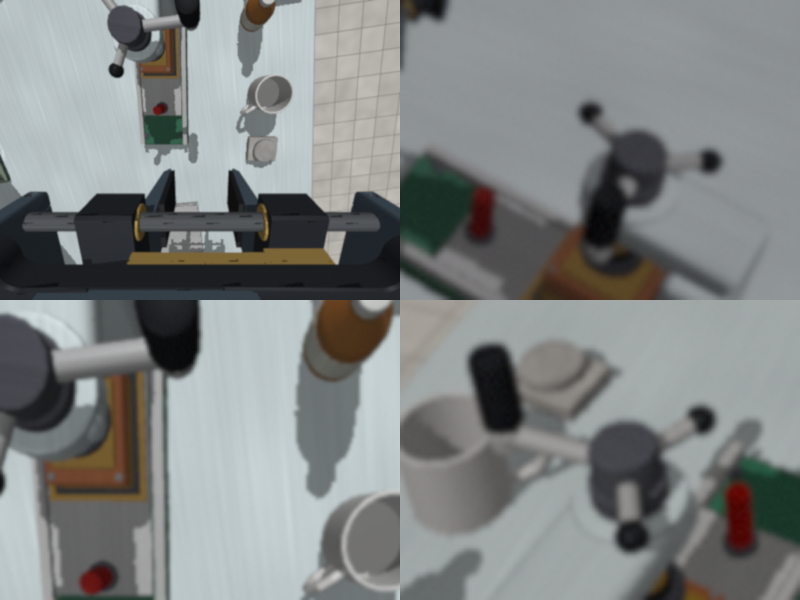

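The slide is home with the flask under the foot. The knob top is at (489,354) in the scene panel and (608,190) in the side panel.

Run:
```python
from h import *
b=load('d6');a=load('s6');w=load('w6')
S=lambda u,v:(a,(110+(u-400)*.3,205+(v-300)*.3)); D=lambda u,v:(b,(290+(u-400)*.3,170+v*.3)); W=lambda u,v:(w,(156+u/2,(v-300)/2))
k=tri(S(489,354),D(608,190)); kb=tri(S(503,428),D(600,242)); h=tri(S(627,437),D(637,150)); h3=tri(S(627,437),D(637,150),W(12,376))
print(k,kb,h,h3)
k3=onz(w,(156+170/2,(300-300)/2),.3);ax=np.array([.5882,.1603])
for q in(k,kb): d=q[:2]-ax; print(np.hypot(*d),np.degrees(np.arctan2(d[1],d[0])))
# knob bottom from wrist at spoke height
for z in(.25,.26): q=onz(w,(156+180/2,(368-300)/2),z);d=q[:2]-ax;print(q,np.hypot(*d),np.degrees(np.arctan2(d[1],d[0])))
# spoke line direction in wrist at z .254
p=[onz(w,(156+u/2,(v-300)/2),.252)[:2] for u,v in((60,363),(150,355))];d=p[1]-p[0];print('spoke',p,np.degrees(np.arctan2(d[1],d[0])))
```

```text
[0.66620044 0.15717358 0.31028596] [0.66828846 0.16028012 0.24955092] [0.58742717 0.15674714 0.26253661] [0.58859586 0.15583053 0.26145198]
0.07806306849642183 -2.2953019618861847
0.08008846605343593 -0.014220199802880917
[0.67095876 0.14979947 0.25      ] 0.08342225612590543 -7.231121229252461
[0.67100687 0.14741241 0.26      ] 0.08380374847674492 -8.846220372949347
spoke [array([0.61280074, 0.15964532]), array([0.65725085, 0.15693027])] -3.495331239575887
```

Call:
drive_tool(steps=[0, 0, 0, 5.4, -0.5, 0, 0, 0, 0, 0, 5.4, -0.5, 0, 0, 0, 0, 0, 5.4, -0.5, 0, 0, 0, 0, 0, 0, 0, 3.0, 0, 0, 0, 0, 0, 0, 3.5, 0, 0, 0, 0, 0, 0, 3.0, 0, 0, 0, 0, 0, 0, 2.2, 0, 0, 0, 0, 0, 0, 0, 0, 0, 0, 0, 0, 0, 0, -1, 0, 0, 0, 0, 0, 0, -1, 0, 0, 0, 0, 0, 0, -1], squeeze=30)

```text
time_s: 17.8
tool_pos: [0.6682, 0.1553, 0.2812]
tool_rot: [[0.137, 0.991, 0.002], [0.991, -0.137, 0.0], [0.001, 0.002, -1.0]]
ft_force: [-0.5, 0.1, 3.1]
width: 0.0253
grasp_force: 30.0
```

Run:
```python
from h import *
goto((.6675,.1555,.279),-8)
```

```text
tcp [0.6682 0.1553 0.2812] toolx [0.137 0.991 0.001] y [ 0.991 -0.137  0.002] z [ 0.002  0.    -1.   ] j6 20.0 w 0.0253 F [-0.5  0.1  3.1] t 17.8
shift cm [ 0.01 -0.07  0.22] turn z rad 0.003
```

```bash
cat > circ.py <<'E'
import sys,numpy as np
from h import *
def rows(th0,n,dth=.1,r=8.0,yt=np.radians(-7.9)):
    th=th0-dth*np.arange(n+1); P=np.round(np.c_[r*np.cos(th-yt-np.pi/2),r*np.cos(th-yt)],2)
    D=np.diff(P,axis=0)
    print('\n'.join(f'{t:.2f}: 0, 0, 0, {a:.2f}, {b:.2f}, 0, -1,' for t,(a,b) in zip(th[1:],D)))
E
python3 -c "
from circ import *
rows(np.radians(-2.6),62)"
```

```text
-0.15: 0, 0, 0, -0.80, 0.03, 0, -1,
-0.25: 0, 0, 0, -0.80, -0.05, 0, -1,
-0.35: 0, 0, 0, -0.79, -0.12, 0, -1,
-0.45: 0, 0, 0, -0.77, -0.21, 0, -1,
-0.55: 0, 0, 0, -0.75, -0.28, 0, -1,
-0.65: 0, 0, 0, -0.72, -0.35, 0, -1,
-0.75: 0, 0, 0, -0.68, -0.42, 0, -1,
-0.85: 0, 0, 0, -0.63, -0.49, 0, -1,
-0.95: 0, 0, 0, -0.58, -0.55, 0, -1,
-1.05: 0, 0, 0, -0.52, -0.60, 0, -1,
-1.15: 0, 0, 0, -0.46, -0.66, 0, -1,
-1.25: 0, 0, 0, -0.40, -0.69, 0, -1,
-1.35: 0, 0, 0, -0.32, -0.74, 0, -1,
-1.45: 0, 0, 0, -0.24, -0.76, 0, -1,
-1.55: 0, 0, 0, -0.17, -0.78, 0, -1,
-1.65: 0, 0, 0, -0.09, -0.79, 0, -1,
-1.75: 0, 0, 0, -0.01, -0.80, 0, -1,
-1.85: 0, 0, 0, 0.06, -0.80, 0, -1,
-1.95: 0, 0, 0, 0.15, -0.79, 0, -1,
-2.05: 0, 0, 0, 0.23, -0.76, 0, -1,
-2.15: 0, 0, 0, 0.30, -0.74, 0, -1,
-2.25: 0, 0, 0, 0.37, -0.71, 0, -1,
-2.35: 0, 0, 0, 0.45, -0.67, 0, -1,
-2.45: 0, 0, 0, 0.50, -0.61, 0, -1,
-2.55: 0, 0, 0, 0.57, -0.57, 0, -1,
-2.65: 0, 0, 0, 0.62, -0.50, 0, -1,
-2.75: 0, 0, 0, 0.67, -0.45, 0, -1,
-2.85: 0, 0, 0, 0.71, -0.37, 0, -1,
-2.95: 0, 0, 0, 0.74, -0.30, 0, -1,
-3.05: 0, 0, 0, 0.76, -0.22, 0, -1,
-3.1
[... 431 characters left out ...]
0, 0.42, 0.68, 0, -1,
-4.45: 0, 0, 0, 0.35, 0.72, 0, -1,
-4.55: 0, 0, 0, 0.28, 0.75, 0, -1,
-4.65: 0, 0, 0, 0.20, 0.77, 0, -1,
-4.75: 0, 0, 0, 0.13, 0.79, 0, -1,
-4.85: 0, 0, 0, 0.04, 0.80, 0, -1,
-4.95: 0, 0, 0, -0.04, 0.80, 0, -1,
-5.05: 0, 0, 0, -0.11, 0.79, 0, -1,
-5.15: 0, 0, 0, -0.20, 0.78, 0, -1,
-5.25: 0, 0, 0, -0.27, 0.75, 0, -1,
-5.35: 0, 0, 0, -0.34, 0.72, 0, -1,
-5.45: 0, 0, 0, -0.42, 0.68, 0, -1,
-5.55: 0, 0, 0, -0.48, 0.64, 0, -1,
-5.65: 0, 0, 0, -0.54, 0.59, 0, -1,
-5.75: 0, 0, 0, -0.60, 0.53, 0, -1,
-5.85: 0, 0, 0, -0.64, 0.47, 0, -1,
-5.95: 0, 0, 0, -0.70, 0.40, 0, -1,
-6.05: 0, 0, 0, -0.72, 0.33, 0, -1,
-6.15: 0, 0, 0, -0.76, 0.26, 0, -1,
-6.25: 0, 0, 0, -0.78, 0.18, 0, -1,
```

Call:
drive_tool(steps=[0, 0, 0, -0.8, 0.03, 0, -1, 0, 0, 0, -0.8, -0.05, 0, -1, 0, 0, 0, -0.79, -0.12, 0, -1, 0, 0, 0, -0.77, -0.21, 0, -1])

```text
time_s: 18.3
tool_pos: [0.6626, 0.1273, 0.2812]
tool_rot: [[0.135, 0.991, 0.008], [0.991, -0.135, 0.006], [0.007, 0.007, -1.0]]
ft_force: [5.3, 6.7, 2.0]
width: 0.0256
grasp_force: 30.0
```

Call:
drive_tool(steps=[0, 0, 0, -0.75, -0.28, 0, -1, 0, 0, 0, -0.72, -0.35, 0, -1, 0, 0, 0, -0.68, -0.42, 0, -1])

```text
time_s: 18.68
tool_pos: [0.6502, 0.1063, 0.2812]
tool_rot: [[0.136, 0.991, 0.01], [0.991, -0.136, 0.004], [0.006, 0.01, -1.0]]
ft_force: [8.7, 4.5, 1.9]
width: 0.0257
grasp_force: 30.0
```

Call:
drive_tool(steps=[0, 0, 0, -0.63, -0.49, 0, -1, 0, 0, 0, -0.58, -0.55, 0, -1, 0, 0, 0, -0.52, -0.6, 0, -1])

```text
time_s: 19.05
tool_pos: [0.6322, 0.09, 0.2812]
tool_rot: [[0.137, 0.991, 0.012], [0.991, -0.137, 0.001], [0.003, 0.011, -1.0]]
ft_force: [10.9, 1.0, 1.1]
width: 0.0258
grasp_force: 30.0
```

```bash
cat > fit.py <<'E'
import numpy as np,json,sys
from scipy.optimize import least_squares
def ana(D):
    D=np.array(D,float);P=D[:,:2];F=D[:,2:4]
    ax=least_squares(lambda c:np.hypot(*(P-c).T)-.08,(.588,.159)).x
    print('axis',ax.round(4))
    for p,f in zip(P,F):
        v=p-ax;th=np.arctan2(v[1],v[0]); th-=2*np.pi*(th>.2); t=np.array([-np.sin(th),np.cos(th)])
        print('th %.3f crank %.2f r %.4f Ft %.1f Fr %.1f'%(th,3.267-th,np.hypot(*v),f@t,f@v/np.hypot(*v)))
    return ax
D=[(.6682,.1553,-.5,.1),(.6626,.1273,5.3,6.7),(.6502,.1063,8.7,4.5),(.6322,.09,10.9,1.0)]
E
python3 -c "
from fit import *
ana(D)"
```

```text
axis [0.5882 0.1568]
th -0.019 crank 3.29 r 0.0800 Ft 0.1 Fr -0.5
th -0.378 crank 3.65 r 0.0800 Ft 8.2 Fr 2.5
th -0.684 crank 3.95 r 0.0800 Ft 9.0 Fr 3.9
th -0.989 crank 4.26 r 0.0800 Ft 9.7 Fr 5.2
```

Call:
drive_tool(steps=[0, 0, 0, -0.56, -0.66, 0, -1, 0, 0, 0, -0.5, -0.69, 0, -1, 0, 0, 0, -0.32, -0.74, 0, -1])

```text
time_s: 19.42
tool_pos: [0.6091, 0.0794, 0.2812]
tool_rot: [[0.137, 0.991, 0.01], [0.991, -0.137, 0.002], [0.003, 0.01, -1.0]]
ft_force: [9.1, 2.5, 2.2]
width: 0.0254
grasp_force: 30.0
```

Call:
drive_tool(steps=[0, 0, 0, -0.24, -0.76, 0, -1, 0, 0, 0, -0.17, -0.78, 0, -1])

```text
time_s: 19.68
tool_pos: [0.5934, 0.0768, 0.2812]
tool_rot: [[0.137, 0.991, 0.011], [0.991, -0.137, 0.0], [0.002, 0.011, -1.0]]
ft_force: [8.4, -0.1, 1.8]
width: 0.0255
grasp_force: 30.0
```

```bash
python3 -c "
from fit import *
from h import bot
s=bot.observe();ana(D+[tuple(s['tool_pos'][:2])+tuple(s['ft_force'][:2])])"
```

```text
axis [0.5882 0.1567]
th -0.018 crank 3.28 r 0.0800 Ft 0.1 Fr -0.5
th -0.376 crank 3.64 r 0.0800 Ft 8.2 Fr 2.5
th -0.682 crank 3.95 r 0.0799 Ft 9.0 Fr 3.9
th -0.987 crank 4.25 r 0.0799 Ft 9.6 Fr 5.2
th -1.506 crank 4.77 r 0.0801 Ft 8.4 Fr 0.7
```

Call:
drive_tool(steps=[0, 0, 0, -0.09, -0.79, 0, -1, 0, 0, 0, -0.01, -0.8, 0, -1])

```text
time_s: 19.92
tool_pos: [0.5775, 0.0774, 0.2812]
tool_rot: [[0.137, 0.991, 0.011], [0.991, -0.137, -0.001], [0.0, 0.011, -1.0]]
ft_force: [9.2, -1.8, 1.1]
width: 0.0256
grasp_force: 30.0
```

Call:
drive_tool(steps=[0, 0, 0, 0.06, -0.8, 0, -1, 0, 0, 0, 0.15, -0.79, 0, -1])

```text
time_s: 20.18
tool_pos: [0.5619, 0.0811, 0.2812]
tool_rot: [[0.137, 0.991, 0.01], [0.991, -0.137, -0.002], [-0.001, 0.01, -1.0]]
ft_force: [9.1, -3.9, 1.6]
width: 0.0259
grasp_force: 30.0
```

Call:
drive_tool(steps=[0, 0, 0, 0.23, -0.76, 0, -1, 0, 0, 0, 0.3, -0.74, 0, -1])

```text
time_s: 20.42
tool_pos: [0.5474, 0.0878, 0.2812]
tool_rot: [[0.137, 0.991, 0.009], [0.991, -0.137, -0.003], [-0.002, 0.01, -1.0]]
ft_force: [7.7, -4.8, 3.6]
width: 0.0259
grasp_force: 30.0
```

Call:
drive_tool(steps=[0, 0, 0, 0.37, -0.71, 0, -1, 0, 0, 0, 0.45, -0.67, 0, -1])

```text
time_s: 20.68
tool_pos: [0.5345, 0.0974, 0.2812]
tool_rot: [[0.137, 0.991, 0.008], [0.991, -0.137, -0.004], [-0.003, 0.009, -1.0]]
ft_force: [6.6, -6.7, 2.8]
width: 0.0256
grasp_force: 30.0
```

Call:
drive_tool(steps=[0, 0, 0, 0.5, -0.61, 0, -1, 0, 0, 0, 0.57, -0.57, 0, -1])

```text
time_s: 20.92
tool_pos: [0.5237, 0.1093, 0.2812]
tool_rot: [[0.137, 0.991, 0.007], [0.991, -0.137, -0.005], [-0.004, 0.008, -1.0]]
ft_force: [5.1, -7.8, 3.4]
width: 0.0257
grasp_force: 30.0
```

Call:
drive_tool(steps=[0, 0, 0, 0.62, -0.5, 0, -1, 0, 0, 0, 0.67, -0.45, 0, -1])

```text
time_s: 21.18
tool_pos: [0.5156, 0.1232, 0.2812]
tool_rot: [[0.137, 0.991, 0.006], [0.991, -0.137, -0.006], [-0.005, 0.007, -1.0]]
ft_force: [4.2, -7.3, 4.1]
width: 0.0256
grasp_force: 30.0
```

Call:
drive_tool(steps=[0, 0, 0, 0.71, -0.37, 0, -1, 0, 0, 0, 0.74, -0.3, 0, -1])

```text
time_s: 21.42
tool_pos: [0.5103, 0.1383, 0.2812]
tool_rot: [[0.137, 0.991, 0.004], [0.991, -0.137, -0.006], [-0.005, 0.005, -1.0]]
ft_force: [2.4, -9.1, 4.3]
width: 0.0255
grasp_force: 30.0
```

Call:
drive_tool(steps=[0, 0, 0, 0.76, -0.22, 0, -1, 0, 0, 0, 0.79, -0.15, 0, -1])

```text
time_s: 21.68
tool_pos: [0.5083, 0.1541, 0.2812]
tool_rot: [[0.137, 0.991, 0.003], [0.991, -0.137, -0.006], [-0.006, 0.004, -1.0]]
ft_force: [0.4, -9.0, 6.0]
width: 0.0253
grasp_force: 30.0
```

Call:
drive_tool(steps=[0, 0, 0, 0.8, -0.07, 0, -1, 0, 0, 0, 0.8, 0.02, 0, -1])

```text
time_s: 21.92
tool_pos: [0.5093, 0.1701, 0.2812]
tool_rot: [[0.137, 0.991, 0.002], [0.991, -0.137, -0.006], [-0.006, 0.002, -1.0]]
ft_force: [-1.6, -9.5, 7.4]
width: 0.0255
grasp_force: 30.0
```

Call:
drive_tool(steps=[0, 0, 0, 0.79, 0.09, 0, -1, 0, 0, 0, 0.78, 0.17, 0, -1])

```text
time_s: 22.18
tool_pos: [0.5136, 0.1854, 0.2812]
tool_rot: [[0.137, 0.991, 0.0], [0.991, -0.137, -0.006], [-0.006, 0.001, -1.0]]
ft_force: [-2.7, -8.0, 7.3]
width: 0.0254
grasp_force: 30.0
```

Call:
drive_tool(steps=[0, 0, 0, 0.76, 0.25, 0, -1, 0, 0, 0, 0.73, 0.32, 0, -1])

```text
time_s: 22.42
tool_pos: [0.5207, 0.1996, 0.2811]
tool_rot: [[0.137, 0.991, -0.001], [0.991, -0.137, -0.005], [-0.005, -0.0, -1.0]]
ft_force: [-4.5, -7.7, 8.5]
width: 0.0257
grasp_force: 30.0
```

Call:
drive_tool(steps=[0, 0, 0, 0.7, 0.4, 0, -1, 0, 0, 0, 0.65, 0.46, 0, -1])

```text
time_s: 22.68
tool_pos: [0.5306, 0.2121, 0.2811]
tool_rot: [[0.137, 0.991, -0.002], [0.991, -0.137, -0.004], [-0.005, -0.002, -1.0]]
ft_force: [-6.0, -6.6, 8.8]
width: 0.0254
grasp_force: 30.0
```

Call:
drive_tool(steps=[0, 0, 0, 0.61, 0.52, 0, -1, 0, 0, 0, 0.54, 0.59, 0, -1])

```text
time_s: 22.92
tool_pos: [0.5427, 0.2224, 0.2812]
tool_rot: [[0.137, 0.991, -0.003], [0.991, -0.137, -0.003], [-0.004, -0.003, -1.0]]
ft_force: [-8.5, -5.0, 7.9]
width: 0.0253
grasp_force: 30.0
```

Call:
drive_tool(steps=[0, 0, 0, 0.49, 0.63, 0, -1, 0, 0, 0, 0.42, 0.68, 0, -1])

```text
time_s: 23.18
tool_pos: [0.5564, 0.23, 0.2812]
tool_rot: [[0.137, 0.991, -0.005], [0.991, -0.137, -0.003], [-0.003, -0.004, -1.0]]
ft_force: [-8.7, -4.8, 9.4]
width: 0.0254
grasp_force: 30.0
```

Call:
drive_tool(steps=[0, 0, 0, 0.35, 0.72, 0, -1, 0, 0, 0, 0.28, 0.75, 0, -1])

```text
time_s: 23.42
tool_pos: [0.5709, 0.2347, 0.2812]
tool_rot: [[0.136, 0.991, -0.007], [0.991, -0.136, -0.002], [-0.003, -0.006, -1.0]]
ft_force: [-11.4, -3.1, 9.1]
width: 0.0256
grasp_force: 30.0
```

Call:
drive_tool(steps=[0, 0, 0, 0.2, 0.77, 0, -1])

```text
time_s: 23.55
tool_pos: [0.5784, 0.236, 0.2812]
tool_rot: [[0.136, 0.991, -0.008], [0.991, -0.136, -0.001], [-0.002, -0.008, -1.0]]
ft_force: [-12.9, -1.5, 9.5]
width: 0.0253
grasp_force: 30.0
```

Call:
drive_tool(steps=[0, 0, 0, 0.1, 0.6, 0, -1])

```text
time_s: 23.68
tool_pos: [0.5842, 0.2365, 0.2812]
tool_rot: [[0.136, 0.991, -0.008], [0.991, -0.136, -0.0], [-0.002, -0.008, -1.0]]
ft_force: [-13.5, -1.6, 9.1]
width: 0.0253
grasp_force: 30.0
```

Call:
drive_tool(steps=[0, 0, 0, 0, -0.15, 0, -1, 0, 0, 0, 0, -0.1, 0, -1, 0, 0, 0, 0, 0, 0, -1])

```text
time_s: 24.05
tool_pos: [0.5846, 0.2366, 0.2812]
tool_rot: [[0.136, 0.991, -0.001], [0.991, -0.136, -0.001], [-0.001, -0.001, -1.0]]
ft_force: [-4.7, -2.9, 6.8]
width: 0.0254
grasp_force: 30.0
```

Call:
drive_tool(steps=[0, 0, 0, 0, 0, 0, 0, 0, 0, 0, 0, 0, 0, 0, 0, 0, 0, 0, 0, 0, 0, 0, 0, 0, 0, 0, -2.0, 0, 0, 0, 0, 0, 0, -4.0, 0, 0, 0, 0, 0, 0, -4.0, 0, 0, 0, 0, 0, 0, -2.0, 0, 0, 0, 0, 0, 0, 0, 0, 0, 0, 0, 0, 0, 0, 0])

```text
time_s: 25.18
tool_pos: [0.5855, 0.2371, 0.3981]
tool_rot: [[0.137, 0.991, -0.002], [0.991, -0.137, -0.001], [-0.001, -0.002, -1.0]]
ft_force: [-0.0, -0.3, -1.0]
width: 0.0456
grasp_force: 0.0
```

Run:
```python
from h import *
b=grab('side','d9');a=grab('scene','s9')
f=lambda i,x,y,W,H:cv2.resize(i[y:y+H,x:x+W],(400,300),interpolation=cv2.INTER_CUBIC)
cv2.imwrite('pics/m9.png',np.hstack([f(b['img'],250,150,160,120),f(a['img'],100,190,160,120)])[:,:,::-1])
s=bot.observe();print(s['tool_pos'],s['ft_force'],s['time_s'])
```

```text
[0.58542613 0.2370188  0.39787495] [-0.40647408  0.36833453 -0.12113878] 25.275
```

View pics/m9.png

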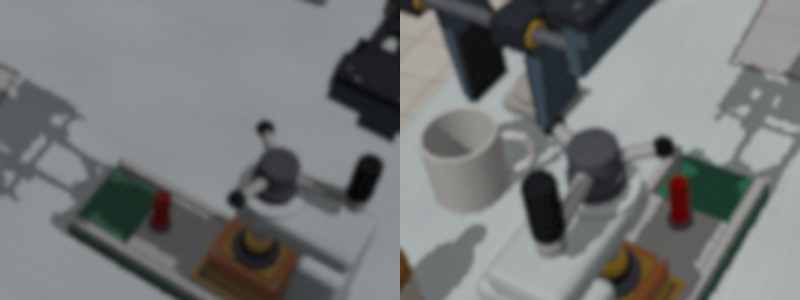

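The foot rests on the flask's lid at panel pixel (258,245). The knob at (368,178) stands free and the gripper is well clear above it.

```bash
python3 -c "
from bench import bot
print(bot.job_done())"
```

```text
the job is handed in; nothing more can be done
None
```

The job is handed in with no verdict returned: the flask is in the cradle, the slide is home, and the crank is nipped at about 13.5 N at the knob (about 9 N running free), putting roughly 64 N on the cradle by my estimate, then released.

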